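# Join the two drip tray halves with a turnbuckle

## Robot

A 7-joint arm with a two-finger parallel gripper is mounted at the origin on a cart in front of the work surface, level with it; the furniture and walls round the work are solid. World frame = base frame: x ahead of the robot, y to its left, z up, the work surface at z = 0. Lengths are in m, angles in rad, forces in N, time in s.
With the tool pointing down it reaches from about 0.4 to 0.85 m from the base axis. Payload 10.4 kg.
Tool frame: the origin (TCP) lies at the very end of the fingers, on their centre line; the grasp point (between the pads) lies 19 mm behind it; z points along the fingers, y is the line along which they close (so a half turn about z gives the same grasp; the last joint's range is limited). The gripper opens to 87 mm and grips with 3 to 60 N. Pads are 19 mm wide; open, the fingers measure 117 mm over their backs; the gripper's body (75 mm by 190 mm) begins 51 mm behind the grasp point.
Start: joints at [1.304, 0.332, -0.065, 1.46, 0.022, 1.35, -0.088], TCP at [0.151, -0.607, 0.223] pointing down, gripper open.
Joint ranges: [-2.6, 2.6], [-0.5, 2.12], [-1.47, 1.34], [0.16, 2.42], [-1.27, 4.41], [0.06, 2.06], [-2.6, 2.6]. Speed limits (rad/s): [2.22, 2.22, 2.79, 2.79, 3.14, 3.14, 3.14].

## Interface

Orientations are given as a unit quaternion [x, y, z, w].
In Python, from bench import r gives the robot as it stands.
- The arm moves only by the shell command python3 -m crank 'ROWS' [FORCE]. ROWS is JSON, a list that holds one entry, the list of rows, each a list of 5 numbers: the shift along the tool's x, y, z in mm, then the turn about the tool's z in degrees, then the opening, from -1 (shut) to 1 (fully open). A call has 1 to 20 rows; each row is the pose to reach, as a shift and turn from the pose commanded when the call began, along the tool's axes at that moment; what a row does not reach only later rows make up. A row lasts 1/10 s, in which the tool goes at most 50 mm and 8.59 degrees, less where a joint would pass 70% of its speed; a pose out of reach is approached as far as the arm can. A call with a gripper value outside its range is refused whole. The fingers move at their own pace and stop on an object; FORCE is the grip in N (left out, the last holds). Time passes only in rows, so rows that repeat a pose let the fingers close. It gives the time, the measured TCP pose, the force, the opening and the grip force at its end, in the units of the state.
- r.read_state(): the state, without advancing time (a new reading comes with each control period).
- r.camera(name): name is "side" or "top" or "wrist"; returns a dict with "image" (480x640x3 uint8, red, green, blue), "vfov" (degrees; the focal length in pixels is half the picture's height over the tangent of half this angle, whatever the lens; pixels are square), "cx", "cy" (the principal point, pixels), "k1" (the pictures are not rectified: a ray, as slopes to the right and down, at radius r is drawn at 1 + k1 r^2 times it, then the intrinsics apply), "eye" and "attitude" of the camera in the world. Camera axes: x right, y down, z forward; pixel columns grow to the right and rows downward; lengths in m; the calibration is good to about 2 mm. A picture is of the moment at which its call begins. There is no depth.
- r.close_job(): hands the job in; it is judged then, once.
The state is a dict: "time": time; "joint_positions": joint angles; "joint_vel": joint speeds; "joint_torque": joint torques, N m; "ee_pos": TCP position; "eef_rot": TCP orientation; "ft_force": force on the tool from outside, world axes, zero at the start; "torque": the same for the moment, N m; "width": finger opening in m; "grip_force": force on a finger pad.
Only numpy, scipy, OpenCV 4.12 (cv2) and the standard library are available. Lean on these libraries where they do the work, as an engineer would, in place of code of your own. Each camera call takes 0.05 s, during which the arm holds its last target. There are 200 camera calls.

## Task

The two halves of the drip tray have been pulled apart for cleaning. Pick up the loose turnbuckle, lay its two end blocks level in the open-topped brackets behind the tray halves and let go of it; then take it again by the arms of its middle sleeve, and turn the sleeve until it has drawn the two halves fully together and is tight. Do not push the halves together by hand, leave the turnbuckle seated in both brackets, and do not disturb the things standing around.

Things in the scene. Friction and masses are not known exactly. Their poses are not given: they have to be found in the camera images.
- turnbuckle: Loose plain steel turnbuckle, 0.33 kg, 204 mm long unscrewed (as at the start). Origin at mid-length on its long axis = y; +y: the end with a hexagon collar on the sleeve; z up at the start and when seated. Sleeve: round bar 30 mm thick, 100 mm long, centred here, its middle 48 mm bare. It stands on its 4 lower arm tips, axis 40 mm over the worktop. The sleeve turns within this frame.
- sleeve (a joint): Turn of the sleeve about the turnbuckle's +y, rad (arm tops go towards its own +x as it grows). 0 = start: fully unscrewed, at its stop. Growing draws both end blocks in by 3.18 mm per rad each (20 mm a turn); the thread ends at 4.9. Stiff (0.05 N m): it stays where it is left. At about 4.4 the closed tray halves stop it: tight; above 4.0 will do.
- star_left (a point): On the axis, 31 mm from mid-length towards +y: centre of a star of 4 straight round arms on the sleeve, 12 mm thick, round tips 54 mm from the axis. At sleeve value t the arms stand at 45, 135, 225, 315 degrees + t, from the turnbuckle's +z towards its +x (at the start an X seen along the axis). Axes turn with the sleeve.
- star_right (a point): The same star of arms at 31 mm from mid-length towards -y; its arms point the same ways.
- block_left (a point): Centre of the +y end block, 95 mm from mid-length when unscrewed: 32 (x) x 14 (y) x 40 mm (z), on a threaded rod 12 mm thick that comes out of the sleeve. Axes as the turnbuckle's.
- block_right (a point): The same for the -y end block.
- stand: Fixed stand of the drip tray: base plate 168 (x) x 290 (y) x 8 mm on the worktop. Origin: centre of its underside; x to its rear (away from the robot), y to its left, z up. The steel tray halves slide along y, low at the front (top 33 mm over the worktop); the two brackets stand behind them, one on each half.
- axis_mid (a point): Point of the stand 45 mm behind its origin, 72 mm over the worktop, with the stand's axes: the turnbuckle's origin belongs here when seated, its y along the stand's y (it may lie some mm to either side along y).
- seat_left (a point): Middle of the left bracket's open-topped pocket at seated axis height; moves with the left half; stand's axes. Pocket 38 mm in x (3 mm play each side of a block), 24 mm in y (5 mm play); floor 20 mm below, rim 10 mm above, flared lips to 20 mm above. Its wall to the middle, 8 mm thick, has an 18 mm slot open at the top for the rod; the block bears on that wall and pulls the half along.
- seat_right (a point): The same for the right bracket (mirrored).
- tray_left (a joint): How far the left tray half stands from closed, m; 0 = closed at the middle; 7.5 to 10.5 mm at the start. It slides stiffly (2.5 N) and stays where it is.
- tray_right (a joint): The same for the right tray half.
- sugar_shaker: Bystander: white sugar shaker with a domed top, 49 x 49 x 88 mm, origin at the centre of its underside.
- kitchen_timer: Bystander: small white and black digital timer, 48 x 82 x 63 mm, origin at the centre of its underside.
- cinnamon_jar: Bystander: spice jar with a pale cap, 47 x 47 x 98 mm, origin at the centre of its underside.

How it is judged:
On the way, in this order (a step that is already met when the one before it is completed fails the run):
1. the turnbuckle lies in both brackets, let go, with the tray halves still apart (x of turnbuckle in the frame of axis_mid between -0.006 and 0.006 m and y of turnbuckle in the frame of axis_mid between -0.016 and 0.016 m and z of turnbuckle in the frame of axis_mid between -0.005 and 0.006 m and angle between the y axis of turnbuckle and the y axis of axis_mid, either way round below 0.08 rad and contact force between the fingers and turnbuckle below 0.2 N and value of joint each of tray_left, tray_right above 0.004 m and value of joint sleeve below 1 rad), for 0.2 s.
2. the sleeve has been turned tight and both tray halves are together (value of joint each of tray_left, tray_right below 0.002 m and value of joint sleeve above 4 rad), for 0.2 s.
At the end, for the whole second after the job is handed in: Both tray halves within 2 mm of closed, sleeve turned over 4 rad; turnbuckle let go and at rest in both brackets: origin within 6 mm of the axis in x, 16 mm of the middle in y, -5 to +6 mm of the seated height, its axis within 0.08 rad of the stand's y (all of step 2 and x of turnbuckle in the frame of axis_mid between -0.006 and 0.006 m and y of turnbuckle in the frame of axis_mid between -0.016 and 0.016 m and z of turnbuckle in the frame of axis_mid between -0.005 and 0.006 m and angle between the y axis of turnbuckle and the y axis of axis_mid, either way round below 0.08 rad and contact force between the fingers and turnbuckle below 0.2 N and linear speed of turnbuckle below 0.02 m/s); the robot touches nothing.
It fails at once if the tray halves are pushed together by hand (both within 3 mm of closed before the sleeve has turned 1.2 rad) (value of joint each of tray_left, tray_right below 0.003 m and value of joint sleeve below 1.2 rad).
It fails at once if a bystander is moved more than 30 mm or tipped (distance of any of sugar_shaker, kitchen_timer, cinnamon_jar from where it was at the start of the episode above 0.03 m or angle between any of sugar_shaker, kitchen_timer, cinnamon_jar's own z axis and vertical above 0.5 rad).
It also fails if it takes over 72 s, if anything falls off the work surface, if the arm or the gripper's body presses on something with over 40 N, if the wrist force passes 120 N, or if a joint passes its speed limit or range.

## Working session

There is one attempt and no reset: what is moved stays moved. The work goes in short steps, Python scripts to look and compute and a shell command to move; the robot and the scene stay as the last step left them, time stands still between calls to the robot, and variables do not carry over. Pictures are saved under pics/ and viewed, at most 10 in all, crops included, and the job is handed in when it is done.

```bash
mkdir -p pics; ls; cat > h.py <<'E'
import numpy as np,cv2
from scipy.spatial.transform import Rotation as R
from bench import r
def cam(n,save=None):
    c=r.camera(n)
    if save: cv2.imwrite('pics/'+save,c['image'][:,:,::-1])
    return c
def K(c):
    f=240/np.tan(np.radians(c['vfov'])/2); return np.array([[f,0,c['cx']],[0,f,c['cy']],[0,0,1.]])
def rot(c): 
    a=np.array(c['attitude'],float); return R.from_quat(a) if a.size==4 else R.from_matrix(a.reshape(3,3))
def ray(c,uv):
    p=cv2.undistortPoints(np.array(uv,float).reshape(-1,1,2),K(c),np.array([c['k1'],0,0,0.])).reshape(-1,2)
    return rot(c).apply(np.c_[p,np.ones(len(p))])
def plane(c,uv,z):
    d=ray(c,uv); e=np.array(c['eye']); return e+d*((z-e[2])/d[:,2])[:,None]
def proj(c,P):
    q=rot(c).inv().apply(np.array(P,float).reshape(-1,3)-c['eye']); 
    return cv2.projectPoints(q,np.zeros(3),np.zeros(3),K(c),np.array([c['k1'],0,0,0.]))[0].reshape(-1,2)
E
python3 - <<'E'
from h import *
for n in('top','side'):
    c=cam(n,n+'0.png'); print({k:v for k,v in c.items() if k!='image'})
s=r.read_state();print(s)
E
```

```text
pics
{'vfov': 57.29211834293451, 'cx': 321.97589685236017, 'cy': 242.14072420875485, 'k1': -0.10465308240758223, 'eye': array([ 0.25860513, -0.00479868,  1.27195495]), 'attitude': array([ 0.71470995, -0.69458363,  0.05881419, -0.05730767])}
{'vfov': 55.74923497277061, 'cx': 325.1167214198623, 'cy': 238.185309670007, 'k1': -0.0868470791385438, 'eye': array([0.15120928, 1.12914753, 0.58089534]), 'attitude': array([-0.11776579,  0.8291206 , -0.54239033,  0.06710416])}
{'time': 0.1, 'joint_positions': array([ 1.30441519,  0.33281336, -0.06470427,  1.46086751,  0.02161888,
        1.34989495, -0.08850721]), 'joint_vel': array([-0.0013445 , -0.00011824, -0.00105982, -0.00056675, -0.00016502,
       -0.0004617 , -0.00236792]), 'joint_torque': array([ 1.76049249e-03, -6.24542999e+01,  2.48319574e-02, -3.90717459e+01,
       -6.14248146e-02,  3.65355494e-02,  4.12839017e-05]), 'ee_pos': array([ 0.15076659, -0.60618217,  0.22182573]), 'eef_rot': array([ 9.92579091e-01,  1.21599067e-01, -1.15487108e-04, -6.33070087e-04]), 'ft_force': array([-0.13164879,  0.3615818 ,  0.21150476]), 'torque': array([ 0.01688493, -0.05775736, -0.00351748]), 'grip_force': 0.0, 'width': 0.08685757502912801}
```

View pics/top0.png

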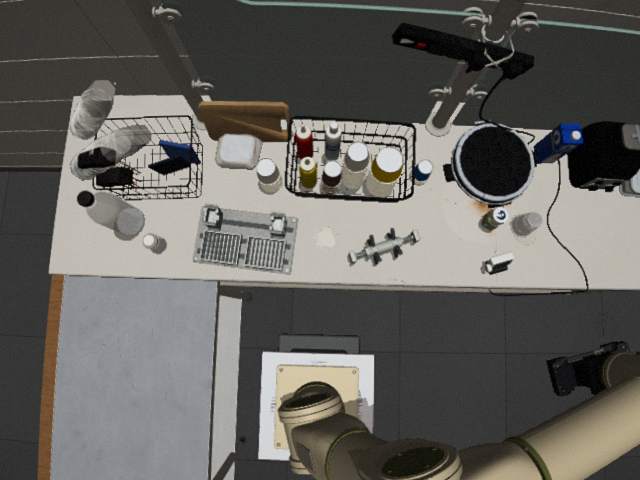

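View pics/side0.png

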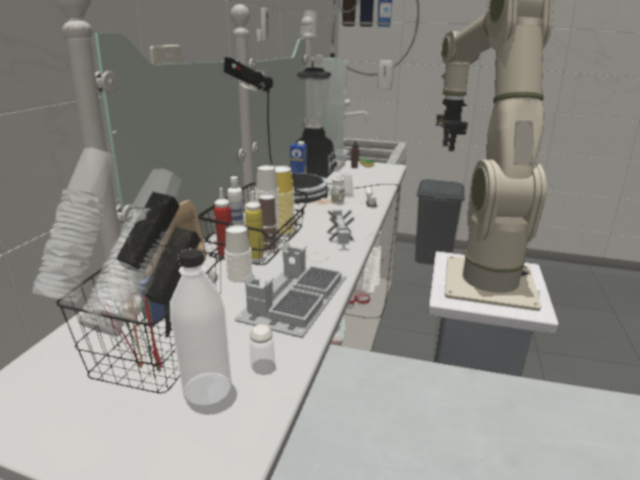

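The top view shows the stand at about (245,238) with its brackets at (212,215) and (278,225). The turnbuckle is at (383,247), with ends at (351,258) and (416,236). The timer is at (497,264), and the pale shaker or jar is at (151,242). I'll zoom in next.

```bash
python3 - <<'E'
from h import *
im=cv2.imread('pics/top0.png')
a=cv2.resize(im[195:285,180:310],None,fx=6,fy=6,interpolation=cv2.INTER_CUBIC)[:, :780]
b=cv2.resize(im[220:275,340:430],None,fx=8,fy=8,interpolation=cv2.INTER_CUBIC)
cv2.imwrite('pics/a.png',a);cv2.imwrite('pics/b.png',b)
E
```

```text
(no output)
```

View pics/a.png

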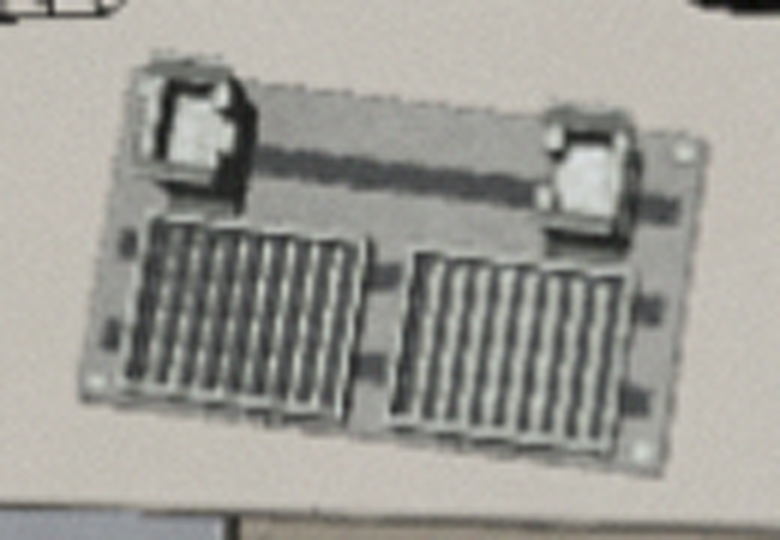

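View pics/b.png

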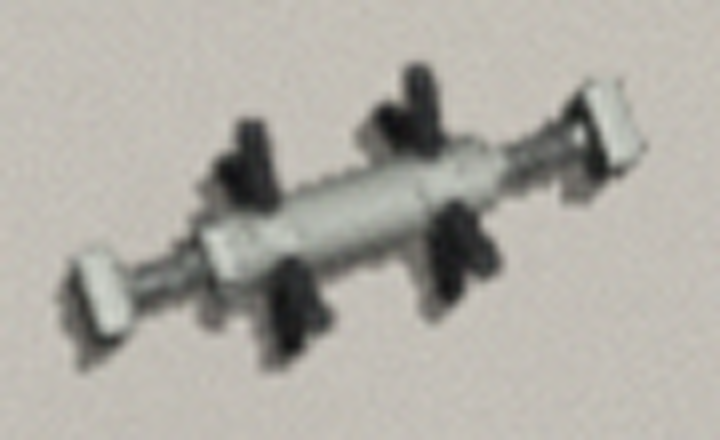

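The stand crop shows the base's right corners at (708,140) and (658,472), its bottom-left corner at (82,400), and the bracket pockets near (200,135) and (587,180). In the turnbuckle crop the block tops are near (105,290) and (613,128). A sharp-faced collar appears on the left end at (225,255), which I'll confirm up close.

```bash
python3 - <<'E'
from h import *
c=cam('top')
A=lambda p,s,o:(np.array(p,float)+.5)/s-.5+np.array(o)
b=plane(c,A([(105,290),(613,128)],8,(340,220)),.06)
print('blocks',b.round(4), b.mean(0), np.linalg.norm(b[0]-b[1]), 'yaw of +y axis->', np.degrees(np.arctan2(*(b[0]-b[1])[:2]))) 
s=plane(c,A([(708,140),(658,472),(82,400)],6,(180,195)),.008)
print('corners',s.round(4),np.linalg.norm(s[0]-s[1]),np.linalg.norm(s[2]-s[1]))
o=(s[0]+s[2])/2; yd=(s[2]-s[1]);yd/=np.linalg.norm(yd); xd=np.array([yd[1],-yd[0],0])
print('stand',o,'ydir yaw',np.degrees(np.arctan2(-yd[0],yd[1])),'axis_mid',o+.045*xd)
k=plane(c,A([(200,135),(587,180)],6,(180,195)),.052);print('pockets',k.round(4),k.mean(0))
t=r.read_state();M=R.from_quat(t['eef_rot']).as_matrix();print(M.round(3))
m=b.mean(0)
for n,p in(('tb',np.r_[m[:2],.25]),):print(n,(M.T@(p-t['ee_pos'])*1000).round(1))
w=cam('wrist');print(w['eye']-t['ee_pos'],rot(w).as_matrix().round(3),w['vfov'])
E
```

```text
blocks [[ 0.4236 -0.0911  0.06  ]
 [ 0.4862 -0.2695  0.06  ]] [ 0.4548803 -0.1803261  0.06     ] 0.18910019659267607 yaw of +y axis-> -19.325234001339833
corners [[0.5385 0.0693 0.008 ]
 [0.3747 0.0873 0.008 ]
 [0.4009 0.3694 0.008 ]] 0.16482958615927484 0.2833749193992215
stand [0.4697228  0.21936442 0.008     ] ydir yaw -5.320565082556556 axis_mid [0.51452891 0.21519166 0.008     ]
pockets [[0.5246 0.3091 0.052 ]
 [0.5078 0.1232 0.052 ]] [0.51618891 0.21614553 0.052     ]
[[ 0.97   0.241 -0.   ]
 [ 0.241 -0.97   0.001]
 [-0.    -0.001 -1.   ]]
tb [ 397.9 -340.   -27.7]
[0.06767244 0.01662003 0.16209088] [[ 0.241 -0.938 -0.25 ]
 [-0.97  -0.233 -0.061]
 [-0.002  0.257 -0.966]] 61.25793134652464
```

```bash
python3 -m crank '[[[80,-70,0,-20,1],[160,-140,0,-40,1],[240,-210,0,-60,1],[320,-280,0,-75,1],[398,-340,0,-95.3,1],[398,-340,0,-95.3,1],[398,-340,0,-95.3,1],[398,-340,0,-95.3,1],[398,-340,0,-95.3,1],[398,-340,0,-95.3,1],[398,-340,0,-95.3,1],[398,-340,0,-95.3,1],[398,-340,0,-95.3,1],[398,-340,0,-95.3,1],[398,-340,0,-95.3,1],[398,-340,0,-95.3,1],[398,-340,0,-95.3,1],[398,-340,0,-95.3,1]]]'
python3 - <<'E'
from h import *
w=cam('wrist','w1.png');t=r.read_state();print(t['joint_positions'],t['ee_pos'],R.from_quat(t['eef_rot']).as_matrix().round(3),w['eye'])
E
```

```text
time: 2.0
ee_pos: [0.4549, -0.1808, 0.2226]
eef_rot: [0.579, 0.815, -0.0, 0.0]
ft_force: [-0.3, -0.5, 0.3]
width: 0.087
grip_force: 0.0
[ 0.85374113  0.07023017 -0.58819103  1.78175785  0.04046459  1.30149593
  0.59173479] [ 0.45498444 -0.18065314  0.22256821] [[-0.33   0.944  0.   ]
 [ 0.944  0.33  -0.   ]
 [-0.     0.    -1.   ]] [ 0.4317503  -0.11486798  0.38462551]
```

View pics/w1.png

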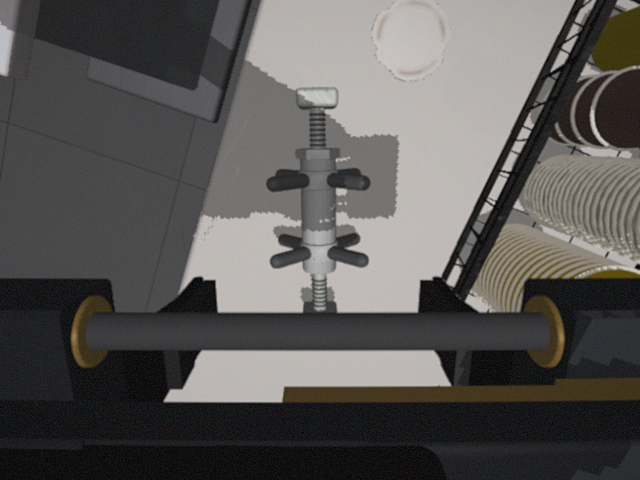

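The hexagon collar is on the far end, at (318,155), which is the robot's left, so the turnbuckle's +y points left. Its axis lies at about column 318, with the far block at (317,98).

```bash
python3 - <<'E'
from h import *
c=cam('wrist');t=r.read_state();M=R.from_quat(t['eef_rot']).as_matrix()
f=lambda uv,z:((plane(c,uv,z)-t['ee_pos'])@M*1000).round(1)
g=cv2.cvtColor(c['image'],cv2.COLOR_RGB2GRAY)
print('block',f([(297,98),(317,98),(338,98)],.06))
print('arms up tips (z.078) ',f([(366,184),(271,184),(364,262),(274,262)],.078),'collar',f([(318,152)],.055))
print('sleeve edges',f([(302,210),(335,210)],.04),f([(302,240),(337,240)],.04))
E
```

```text
block [[ 95.8 -16.  162.6]
 [ 95.8  -0.8 162.6]
 [ 95.8  15.2 162.6]]
arms up tips (z.078)  [[ 32.6  36.2 144.6]
 [ 32.6 -35.5 144.6]
 [-29.2  36.5 144.6]
 [-29.2 -35.  144.6]] collar [[ 55.3  -0.  167.6]]
sleeve edges [[  5.6 -13.8 182.6]
 [  5.6  14.7 182.6]] [[-21.2 -14.1 182.6]
 [-21.2  16.7 182.6]]
```

```bash
python3 -m crank '[[[1,0,40,0,1],[1,0,80,0,1],[1,0,120,0,1],[1,0,150,0,1],[1,0,175,0,1],[1,0,190,0,1],[1,0,198,0,1],[1,0,198,0,1],[1,0,198,0,0],[1,0,198,0,-1],[1,0,198,0,-1],[1,0,198,0,-1],[1,0,198,0,-1],[1,0,198,0,-1],[1,0,198,0,-1],[1,0,198,0,-1]]]' 40
```

```text
time: 3.7
ee_pos: [0.4547, -0.1796, 0.0245]
eef_rot: [0.579, 0.815, -0.0, 0.0]
ft_force: [2.5, 0.7, -0.9]
width: 0.0311
grip_force: 2.1
```

```bash
python3 -m crank '[[[0,0,0,0,-1],[0,0,0,0,-1],[0,0,-15,0,-1],[0,0,-40,0,-1],[0,0,-80,0,-1],[0,0,-120,0,-1],[0,0,-160,0,-1],[0,0,-200,0,-1],[40,10,-220,5,-1],[80,20,-220,10,-1],[120,30,-220,15,-1],[160,40,-220,20,-1],[200,50,-220,24.5,-1],[240,60,-220,24.5,-1],[270,66,-220,24.5,-1],[295,66,-220,24.5,-1],[295,66,-220,24.5,-1],[295,66,-220,24.5,-1],[295,66,-220,24.5,-1],[295,66,-220,24.5,-1]]]' 40
python3 - <<'E'
from h import *
w=cam('wrist','w2.png');t=r.read_state();print(t['joint_positions'],R.from_quat(t['eef_rot']).as_matrix().round(3),w['eye'])
E
```

```text
time: 5.7
ee_pos: [0.4198, 0.1198, 0.2446]
eef_rot: [0.739, 0.674, -0.0, 0.0]
ft_force: [0.8, 0.4, -3.0]
width: 0.0287
grip_force: 40.0
[ 0.60739882 -0.08676014 -0.91908051  1.85110978 -0.07069276  1.34395235
 -0.38662211] [[ 0.093  0.996 -0.   ]
 [ 0.996 -0.093 -0.   ]
 [-0.    -0.    -1.   ]] [0.42613565 0.18927026 0.40662845]
```

View pics/w2.png

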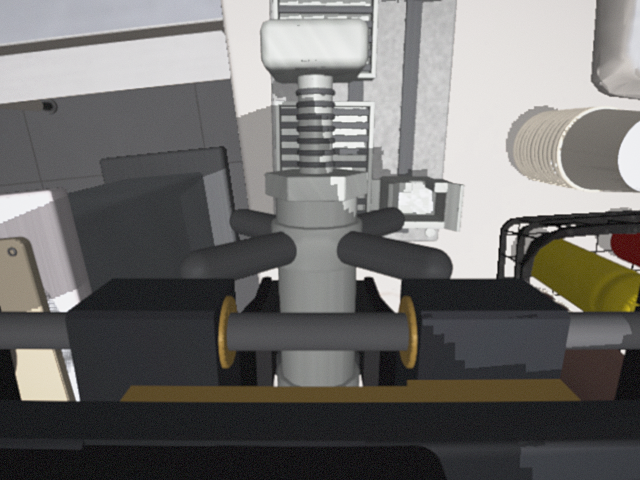

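The right bracket is at (415,200), but the left one is out of view. I'll raise the arm so both are visible.

```bash
python3 -m crank '[[[5,-10,-40,0,-1],[10,-20,-80,0,-1],[18,-35,-120,0,-1],[18,-35,-120,0,-1],[18,-35,-120,0,-1],[18,-35,-120,0,-1],[18,-35,-120,0,-1]]]'
python3 - <<'E'
from h import *
w=cam('wrist','w3.png');t=r.read_state();print(R.from_quat(t['eef_rot']).as_matrix().round(3),w['eye'])
np.savez('w3.npz',**w)
im=w['image'][:,:,::-1]
a=im[0:300,340:600]; print(a.shape)
cv2.imwrite('pics/w3c.png',cv2.resize(a,None,fx=2,fy=2,interpolation=cv2.INTER_CUBIC))
E
```

```text
time: 6.45
ee_pos: [0.3863, 0.1411, 0.3632]
eef_rot: [0.739, 0.674, -0.001, -0.001]
ft_force: [-0.6, -0.0, -3.9]
width: 0.0288
grip_force: 40.0
[[ 0.092  0.996 -0.002]
 [ 0.996 -0.092  0.   ]
 [-0.    -0.002 -1.   ]] [0.3929057  0.21060291 0.52529946]
(300, 260, 3)
```

View pics/w3c.png

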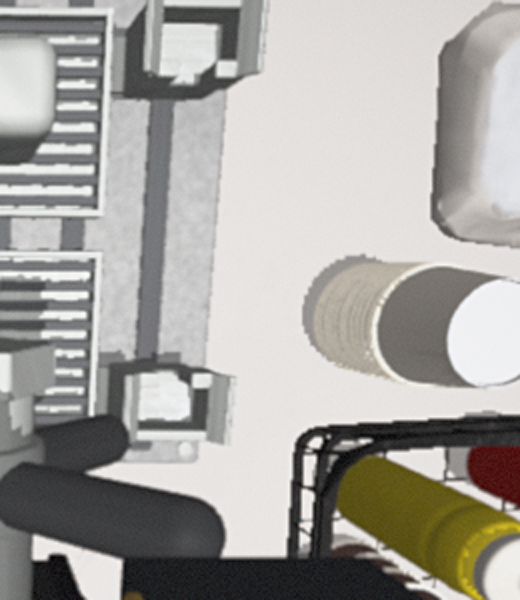

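The crop shows both brackets, the left at about (190,50) and the right at (170,405). The base's rear edge runs from (226,95) to (207,360), its rear-right corner is at (197,462), and the tray gap lies between rows 214 and 252.

```bash
python3 - <<'E'
from h import *
c=dict(np.load('w3.npz')); c={k:(v if v.ndim else float(v)) for k,v in c.items()}
A=lambda p:(np.array(p,float)+.5)/2-.5+np.array([340,0])
P=lambda p,z:plane(c,A(p),z)
e=P([(226,95),(208,350),(197,462)],.008);print('rear edge',e.round(4))
yd=e[0]-e[2];yd/=np.linalg.norm(yd);xd=np.array([yd[1],-yd[0],0]);print('yaw',np.degrees(np.arctan2(-yd[0],yd[1])))
o=e[2]+.145*yd-.084*xd; am=o+.045*xd; print('stand o',o,'axis_mid',am)
L=lambda p,z:np.c_[(P(p,z)-o)@xd,(P(p,z)-o)@yd].round(4)*1000
print('tray L edge/R edge',L([(102,214),(100,252)],.033),'rear of trays',L([(112,20),(104,210),(100,260)],.033))
print('right bracket lips rear outer, inner; (z.092)',L([(232,376),(225,442),(205,378),(128,376),(126,438)],.092))
print('left: ',L([(262,72),(240,76),(150,78)],.092))
print('floors z.052',L([(138,370),(190,370),(138,420),(190,405)],.052))
E
python3 - <<'E'
import cv2
im=cv2.imread('pics/w3.png')
a=cv2.resize(im[0:60,390:480],None,fx=6,fy=6,interpolation=cv2.INTER_CUBIC);b=cv2.resize(im[175:240,390:480],None,fx=6,fy=6,interpolation=cv2.INTER_CUBIC)
import numpy as np
b=b[:240+0] if False else b
h=np.vstack([cv2.resize(a,(540*5//6,300)),cv2.resize(b,(450,300))]);cv2.imwrite('pics/br.png',np.vstack([cv2.resize(im[5:55,390:480],(540,300),interpolation=2),cv2.resize(im[180:230,390:480],(540,300),interpolation=2)]))
E
```

```text
rear edge [[0.5593 0.2942 0.008 ]
 [0.5461 0.1452 0.008 ]
 [0.5379 0.0726 0.008 ]]
yaw -5.527929558218229
stand o [0.46823196 0.22498929 0.008     ] axis_mid [0.51302268 0.22065439 0.008     ]
tray L edge/R edge [[  9.7   8.4]
 [  9.5 -12.9]] rear of trays [[ 10.4 110.6]
 [ 10.7  10.6]
 [  9.7 -17.5]]
right bracket lips rear outer, inner; (z.092) [[  73.5  -77.5]
 [  72.9 -113.6]
 [  59.   -78.7]
 [  17.6  -77.9]
 [  18.5 -111.7]]
left:  [[75.3 72.2]
 [64.6 70.3]
 [20.3 68.9]]
floors z.052 [[  31.7  -79.5]
 [  62.1  -79.3]
 [  33.5 -109.1]
 [  63.7 -100. ]]
```

View pics/br.png

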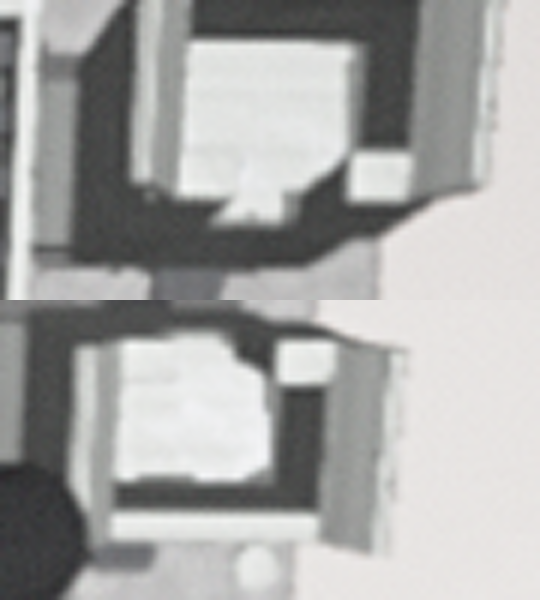

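Both pockets are clear in this view. The left rims are at columns 185 and 412 and the right rims at 118 and 330, with the inner-wall tops at rows 150–200 (left) and 340–385 (right).

```bash
python3 - <<'E'
from h import *
c=dict(np.load('w3.npz')); c={k:(v if v.ndim else float(v)) for k,v in c.items()}
def P(p,z,o): return plane(c,(np.array(p,float)+.5)/6-.5+np.array(o),z)
yw=np.radians(-5.4);yd=np.array([-np.sin(yw),np.cos(yw),0]);xd=np.array([yd[1],-yd[0],0]);o=np.array([.513,.2185,0])
L=lambda q:(np.c_[(q-o)@xd,(q-o)@yd]*1000).round(1).tolist()
l=(390,5);rr=(390,180)
print('L rim',L(P([(187,120),(412,120)],.082,l)),'top',L(P([(155,120),(475,120)],.092,l)), 'inwall',L(P([(380,150),(380,202)],.082,l)))
print('R rim',L(P([(118,120),(330,120)],.082,rr)),'top',L(P([(100,120),(385,120)],.092,rr)),'inwall',L(P([(305,40),(305,85)],.082,rr)),'outwall',L(P([(215,210),(215,240)],.082,rr)))
E
```

```text
L rim [[-17.3, 86.3], [20.3, 86.7]] top [[-24.8, 83.9], [27.4, 84.4]] inwall [[15.3, 82.0], [15.9, 74.0]]
R rim [[-18.8, -90.0], [20.3, -89.8]] top [[-24.3, -88.4], [27.1, -88.2]] inwall [[14.5, -75.2], [15.1, -83.4]] outwall [[0.2, -106.8], [0.6, -112.5]]
```

```bash
python3 -m crank '[[[25,30,0,0,-1],[50,60,20,0,-1],[75,90,60,0,-1],[88,120,100,0,-1],[88,120,140,0,-1],[88,120,180,0,-1],[88,120,210,0,-1],[88,120,228,0,-1],[88,120,228,0,-1],[88,120,228,0,-1],[88,120,228,0,-1],[88,120,228,0,-1]]]'
python3 - <<'E'
from h import *
c=cam('wrist','w4.png');t=r.read_state();M=R.from_quat(t['eef_rot']).as_matrix()
tgt=np.array([.5140,.2177,.0565]);print(t['ee_pos'],((tgt-t['ee_pos'])@M*1000).round(1),'yaw',np.degrees(np.arctan2(-M[0,0],M[1,0])))
# predicted block top corners in view
C=lambda z:[t['ee_pos']+M@(np.array([x,y,0])/1000.)+[0,0,z] for x in(88,102) for y in(-16,16)]
print(proj(c,C(.0355)).round(0).tolist())
s=cam('side','s4.png')
y0=M[:,0];a=t['ee_pos']+[0,0,.0155]
print('side pred blocks',proj(s,[a+.095*y0,a-.095*y0]),'target seats',proj(s,[tgt+[0,0,.0155]+.095*y0,tgt+[0,0,.0155]-.095*y0]))
A=cv2.imread('pics/w4.png')[0:240,200:500];B=cv2.resize(cv2.imread('pics/s4.png')[200:340,220:380],None,fx=2.5,fy=2.5)
h=np.zeros((590,400,3),np.uint8);h[:240,:300]=A;h[240:590]=B;cv2.imwrite('pics/c4.png',h)
E
```

```text
time: 7.7
ee_pos: [0.5146, 0.2187, 0.1377]
eef_rot: [0.739, 0.674, 0.001, 0.0]
ft_force: [0.4, -0.6, -2.5]
width: 0.0292
grip_force: 40.0
[0.51450848 0.21865936 0.13751696] [-1.  -0.5 81. ] yaw -5.246060429349328
[[263.0, 69.0], [373.0, 69.0], [262.0, 17.0], [375.0, 16.0]]
side pred blocks [[257.49842828 253.30679171]
 [293.75316969 223.27739552]] target seats [[259.50613094 285.70508895]
 [294.41348651 252.11719697]]
```

View pics/c4.png

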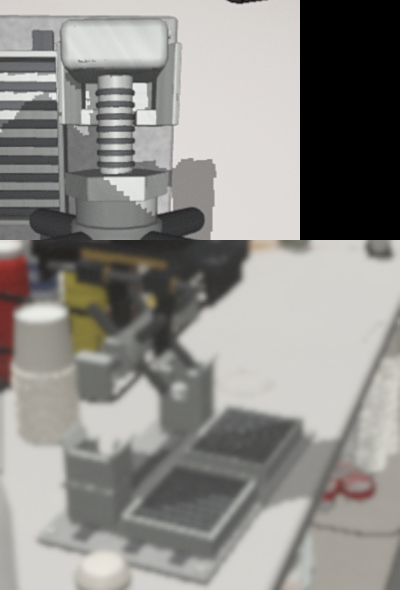

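The left block's centre is about 4 px toward the robot, roughly 1 mm. I'll add a small turn and lower it.

```bash
python3 -m crank '[[[-1,0,20,0.8,-1],[-1,0,35,0.8,-1],[-1,0,45,0.8,-1],[-1,0,55,0.8,-1],[-1,0,62,0.8,-1],[-1,0,68,0.8,-1],[-1,0,74,0.8,-1],[-1,0,78,0.8,-1],[-1,0,78,0.8,-1],[-1,0,78,0.8,-1]]]'
```

```text
time: 8.8
ee_pos: [0.514, 0.2176, 0.0587]
eef_rot: [0.743, 0.669, 0.0, 0.0]
ft_force: [0.4, 0.3, -3.6]
width: 0.0294
grip_force: 40.0
```

```bash
python3 -m crank '[[[0,0,2,0,-1],[0,0,2,0,-1],[0,0,2,0,-1],[0,0,2,0,-0.3],[0,0,2,0,0],[0,0,2,0,0.6],[0,0,2,0,0.6],[0,0,2,0,0.6],[0,0,2,0,0.6],[0,0,-20,0,0.6],[0,0,-50,0,0.6],[0,0,-90,0,0.6],[0,0,-130,0,0.6],[0,0,-130,0,0.6],[0,0,-130,0,0.6]]]'
python3 - <<'E'
from h import *
c=cam('wrist','w5.png');t=r.read_state();M=R.from_quat(t['eef_rot']).as_matrix();print(t['ee_pos'],M.round(3))
cv2.imwrite('pics/w5.png',c['image'][:,:,::-1]);np.savez('w5.npz',**c)
s=cam('side','s5.png')
A=cv2.imread('pics/w5.png')[0:300,100:540];B=cv2.resize(cv2.imread('pics/s5.png')[220:340,220:380],None,fx=2,fy=2.0)
h=np.zeros((540,440,3),np.uint8);h[:300]=A;h[300:540,:320]=B;cv2.imwrite('pics/c5.png',h)
E
```

```text
time: 10.3
ee_pos: [0.5143, 0.2175, 0.189]
eef_rot: [0.743, 0.669, 0.001, 0.001]
ft_force: [0.5, 0.3, -0.4]
width: 0.0696
grip_force: 0.0
[0.51374268 0.21715609 0.18795405] [[ 0.105  0.994 -0.   ]
 [ 0.994 -0.105 -0.001]
 [-0.001 -0.    -1.   ]]
```

View pics/c5.png

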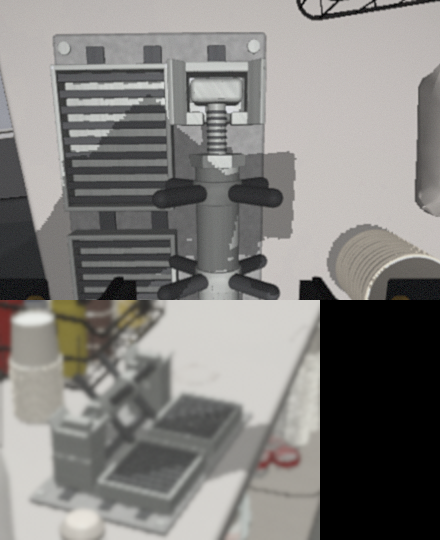

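The left block is lying in its pocket, at (215,90) in the crop. The side view shows the right end down too. I'll measure the height and the axis from the arm tips and the block.

```bash
python3 - <<'E'
from h import *
c=dict(np.load('w5.npz')); c={k:(v if v.ndim else float(v)) for k,v in c.items()}
t=r.read_state();M=R.from_quat(t['eef_rot']).as_matrix()
f=lambda uv,z:((plane(c,uv,z)-t['ee_pos'])@M*1000).round(1).tolist()
print('stars',f([(255,198),(383,198)],.110),f([(259,292),(379,290)],.110),'block',f([(290,90),(315,90),(341,90)],.092),'sleeve',f([(297,230),(338,230)],.072))
# second plan: go to grip pose, tool y along stand y : yaw tool x=174.6
for th in(-45,):
  pass
am=np.array([.5141,.2177,.072]);print('axis-mid in tool',((am-t['ee_pos'])@M*1000).round(1))
E
```

```text
stars [[32.7, -36.8, 77.4], [32.7, 39.9, 77.3]] [[-27.6, -36.7, 77.5], [-26.2, 39.8, 77.4]] block [[95.7, -15.9, 95.3], [95.7, -0.8, 95.3], [95.7, 14.9, 95.3]] sleeve [[4.0, -13.8, 115.4], [4.0, 15.2, 115.4]]
axis-mid in tool [  0.9   0.7 115.4]
```

```bash
python3 -m crank '[[[1.5,-30,-10,-90.6,0.9],[1.5,-30,-10,-90.6,0.9],[1.5,-30,-10,-90.6,0.9],[1.5,-30,-10,-90.6,0.9],[1.5,-30,-10,-90.6,0.9],[1.5,-30,-10,-90.6,0.9],[1.5,-30,-10,-90.6,0.9],[1.5,-30,-10,-90.6,0.9],[1.5,-30,-10,-90.6,0.9],[1.5,-30,-10,-90.6,0.9],[1.5,-30,-10,-90.6,0.9],[1.5,-30,-10,-90.6,0.9],[1.5,-30,-10,-90.6,0.9],[1.5,-30,-10,-90.6,0.9]]]'
python3 - <<'E'
from h import *
c=cam('wrist','w6.png');np.savez('w6.npz',**c);t=r.read_state();M=R.from_quat(t['eef_rot']).as_matrix()
print(t['joint_positions'].round(2),M.round(3))
am=np.array([.5141,.2180,.072]);print(((am-t['ee_pos'])@M*1000).round(1))
Q=[[sx*38/1000,y/1000,.038] for y in(31,-31) for sx in(-1,1)]
yw=np.radians(-5.4);S=np.array([[np.cos(yw),-np.sin(yw),0],[np.sin(yw),np.cos(yw),0],[0,0,1]])
print('pred tips',proj(c,am+np.array(Q)@S.T).round(0).tolist())
E
```

```text
time: 11.8
ee_pos: [0.484, 0.2221, 0.1981]
eef_rot: [0.048, 0.999, -0.0, -0.0]
ft_force: [-0.4, 0.6, 0.7]
width: 0.0827
grip_force: 0.0
[ 0.58  0.49 -1.39  1.69  0.49  1.38  0.59] [[-0.995  0.096 -0.   ]
 [ 0.096  0.995 -0.   ]
 [ 0.    -0.    -1.   ]]
[-30.3  -1.1 126.3]
pred tips [[364.0, 235.0], [361.0, 342.0], [267.0, 235.0], [271.0, 342.0]]
```

View pics/w6.png

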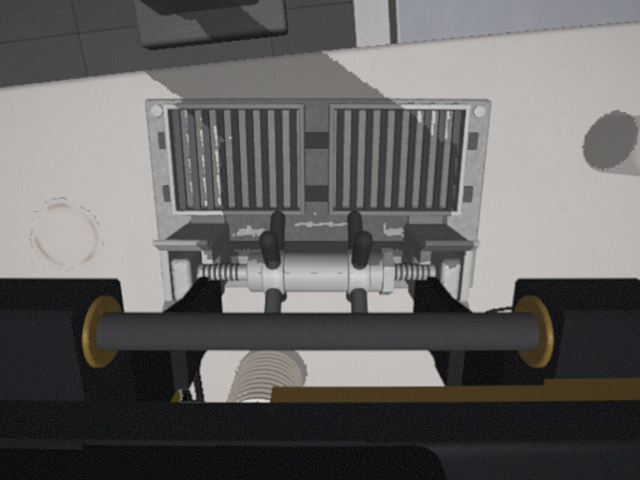

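The picture shows both blocks in their pockets, at (185,280) and (450,280). The star arms are at columns 268 and 362, as predicted. Next I'll descend and grip both upper front arms from the outside.

```bash
python3 -m crank '[[[0.5,-1,35,0,0.9],[0.5,-1,70,0,0.9],[0.5,-1,95,0,0.9],[0.5,-1,108,0,0.9],[0.5,-1,114,0,0.9],[0.5,-1,114,0,0.9],[0.5,-1,114,0,0.5],[0.5,-1,114,0,0.5],[0.5,-1,114,0,0.5],[0.5,-1,114,0,0.5],[0.5,-1,114,0,0.5]]]' 8
python3 -c "
from h import *;t=r.read_state();print(t['joint_positions'].round(3),t['width'])"
```

```text
time: 12.95
ee_pos: [0.4842, 0.2214, 0.0852]
eef_rot: [0.047, 0.999, 0.0, 0.001]
ft_force: [0.6, -0.5, 5.5]
width: 0.0736
grip_force: 8.0
[ 0.492  0.593 -1.262  1.819  0.611  1.192  0.511] 0.07362090822422372
```

```bash
python3 -m crank '[[[-4.5,0,-3.8,0,0.5],[-9.1,0,-7,0,0.5],[-14.3,0,-9.5,0,0.5],[-19.7,0,-11.4,0,0.5],[-25.4,0,-12.5,0,0.5],[-31.1,0,-12.9,0,0.5],[-36.8,0,-12.5,0,0.5],[-42.5,0,-11.4,0,0.5],[-48,0,-9.5,0,0.5],[-53.1,0,-7,0,0.5],[-57.8,0,-3.8,0,0.5],[-62.2,0,0,0,0.5],[-64.5,0,2.5,0,0.5],[-64.5,0,2.5,0,0.5]]]'
python3 - <<'E'
from h import *
c=cam('wrist','w7.png');np.savez('w7.npz',**c);t=r.read_state();print(t['joint_positions'].round(3))
c=cam('side','s7.png')
t=cam('top','t7.png')
E
```

```text
time: 14.35
ee_pos: [0.548, 0.2149, 0.0815]
eef_rot: [0.048, 0.999, -0.0, -0.0]
ft_force: [-1.1, -0.1, 1.7]
width: 0.0733
grip_force: 8.0
[ 0.421  0.689 -1.181  1.676  0.669  1.245  0.566]
```

```bash
python3 -m crank '[[[0,0,0,0,0.87],[0,0,0,0,0.87],[0,0,0,0,0.87],[0,0,-25,0,0.87],[20,0,-30,0,0.87],[45,0,-30,0,0.87],[64,0,-25,0,0.87],[64,0,-10,0,0.87],[64,0,-2.5,0,0.87],[64,0,-2.5,0,0.87]]]'
python3 - <<'E'
from h import *
t=r.read_state();print(t['joint_positions'].round(3),t['width'],t['ee_pos'])
# gap profile across tray edges seen by wrist cam: rows of tray, z=.033
c=cam('wrist','w8.png');np.savez('w8.npz',**c)
yw=np.radians(-5.4);S=R.from_euler('z',yw).as_matrix();o=np.array([.5141,.218,0])-S@[.045,0,0]
ys=np.arange(-30,30,1.);g=cv2.cvtColor(c['image'],cv2.COLOR_RGB2GRAY).astype(np.float32)
acc=np.mean([cv2.remap(g,proj(c,o+np.c_[np.full(60,x/1000.),ys/1000,np.full(60,.033)]@S.T).astype(np.float32).reshape(1,-1,2),None,1)[0] for x in range(-60,0,2)],0)
print(list(zip(ys.astype(int),acc.astype(int))))
E
```

```text
time: 15.5
ee_pos: [0.4843, 0.2204, 0.0833]
eef_rot: [0.048, 0.999, -0.0, -0.001]
ft_force: [0.4, 0.9, 0.1]
width: 0.0813
grip_force: 0.0
[ 0.489  0.595 -1.257  1.819  0.611  1.192  0.513] 0.08132344264840304 [0.48433362 0.22037812 0.08327751]
[(np.int64(-30), np.int64(160)), (np.int64(-29), np.int64(108)), (np.int64(-28), np.int64(73)), (np.int64(-27), np.int64(77)), (np.int64(-26), np.int64(77)), (np.int64(-25), np.int64(78)), (np.int64(-24), np.int64(71)), (np.int64(-23), np.int64(118)), (np.int64(-22), np.int64(163)), (np.int64(-21), np.int64(161)), (np.int64(-20), np.int64(161)), (np.int64(-19), np.int64(163)), (np.int64(-18), np.int64(132)), (np.int64(-17), np.int64(73)), (np.int64(-16), np.int64(77)), (np.int64(-15), np.int64(78)), (np.int64(-14), np.int64(78)), (np.int64(-13), np.int64(75)), (np.int64(-12), np.int64(106)), (np.int64(-11), np.int64(162)), (np.int64(-10), np.int64(134)), (np.int64(-9), np.int64(146)), (np.int64(-8), np.int64(152)), (np.int64(-7), np.int64(142)), (np.int64(-6), np.int64(95)), (np.int64(-5), np.int64(103)), (np.int64(-4), np.int64(104)), (np.int6
[... 291 characters left out ...]
), (np.int64(7), np.int64(114)), (np.int64(8), np.int64(151)), (np.int64(9), np.int64(153)), (np.int64(10), np.int64(138)), (np.int64(11), np.int64(149)), (np.int64(12), np.int64(142)), (np.int64(13), np.int64(72)), (np.int64(14), np.int64(79)), (np.int64(15), np.int64(80)), (np.int64(16), np.int64(79)), (np.int64(17), np.int64(77)), (np.int64(18), np.int64(95)), (np.int64(19), np.int64(155)), (np.int64(20), np.int64(157)), (np.int64(21), np.int64(157)), (np.int64(22), np.int64(157)), (np.int64(23), np.int64(146)), (np.int64(24), np.int64(74)), (np.int64(25), np.int64(78)), (np.int64(26), np.int64(80)), (np.int64(27), np.int64(80)), (np.int64(28), np.int64(77)), (np.int64(29), np.int64(83))]
```

The gap has shrunk from about 21 mm to 12.5 mm, so the stroke worked. Next is the second stroke.

```bash
python3 -m crank '[[[0,0,0,0,0.5],[0,0,0,0,0.5],[0,0,0,0,0.5],[0,0,0,0,0.5],[-4.5,0,-3.8,0,0.5],[-9.1,0,-7,0,0.5],[-14.3,0,-9.5,0,0.5],[-19.7,0,-11.4,0,0.5],[-25.4,0,-12.5,0,0.5],[-31.1,0,-12.9,0,0.5],[-36.8,0,-12.5,0,0.5],[-42.5,0,-11.4,0,0.5],[-48,0,-9.5,0,0.5],[-53.1,0,-7,0,0.5],[-57.8,0,-3.8,0,0.5],[-62.2,0,0,0,0.5],[-64.5,0,2.5,0,0.5],[-64.5,0,2.5,0,0.5]]]' 8
python3 -m crank '[[[0,0,0,0,0.87],[0,0,0,0,0.87],[0,0,0,0,0.87],[0,0,-25,0,0.87],[20,0,-30,0,0.87],[45,0,-30,0,0.87],[64,0,-25,0,0.87],[64,0,-10,0,0.87],[64,0,-2.5,0,0.87],[64,0,-2.5,0,0.87]]]'
cat > gap.py <<'E'
from h import *
t=r.read_state();print(t['joint_positions'].round(3),t['width'],t['ee_pos'])
c=cam('wrist')
yw=np.radians(-5.4);S=R.from_euler('z',yw).as_matrix();o=np.array([.5141,.218,0])-S@[.045,0,0]
ys=np.arange(-20,20,1.);g=cv2.cvtColor(c['image'],cv2.COLOR_RGB2GRAY).astype(np.float32)
acc=np.mean([cv2.remap(g,proj(c,o+np.c_[np.full(40,x/1000.),ys/1000,np.full(40,.033)]@S.T).astype(np.float32).reshape(1,-1,2),None,1)[0] for x in range(-60,0,2)],0)
print(dict(zip(ys.astype(int).tolist(),acc.astype(int).tolist())))
E
python3 gap.py
```

```text
time: 17.35
ee_pos: [0.5488, 0.2149, 0.0817]
eef_rot: [0.048, 0.999, 0.0, 0.0]
ft_force: [-1.6, -0.9, 1.2]
width: 0.0735
grip_force: 8.0
time: 18.35
ee_pos: [0.4848, 0.2203, 0.0833]
eef_rot: [0.048, 0.999, -0.0, -0.001]
ft_force: [0.4, -0.3, 0.8]
width: 0.0814
grip_force: 0.0
[ 0.488  0.594 -1.254  1.818  0.61   1.191  0.514] 0.08143522650957506 [0.48480516 0.22032842 0.08327248]
{-20: 163, -19: 162, -18: 162, -17: 163, -16: 123, -15: 73, -14: 78, -13: 79, -12: 78, -11: 74, -10: 118, -9: 162, -8: 132, -7: 147, -6: 152, -5: 138, -4: 96, -3: 102, -2: 103, -1: 103, 0: 103, 1: 104, 2: 104, 3: 104, 4: 92, 5: 137, 6: 153, 7: 150, 8: 134, 9: 157, 10: 113, 11: 72, 12: 80, 13: 80, 14: 78, 15: 76, 16: 121, 17: 158, 18: 157, 19: 157}
```

The gap is about 8.7 mm, which is consistent with a sleeve angle of roughly 3.1 rad once the block play is taken up. I'll do the third stroke and then check.

```bash
python3 -m crank '[[[0,0,0,0,0.5],[0,0,0,0,0.5],[0,0,0,0,0.5],[0,0,0,0,0.5],[-4.5,0,-3.8,0,0.5],[-9.1,0,-7,0,0.5],[-14.3,0,-9.5,0,0.5],[-19.7,0,-11.4,0,0.5],[-25.4,0,-12.5,0,0.5],[-31.1,0,-12.9,0,0.5],[-36.8,0,-12.5,0,0.5],[-42.5,0,-11.4,0,0.5],[-48,0,-9.5,0,0.5],[-53.1,0,-7,0,0.5],[-57.8,0,-3.8,0,0.5],[-57.8,0,-3.8,0,0.5]]]' 8
python3 -c "
from h import *;t=r.read_state();print(t['ft_force'],t['width'],t['grip_force'])"
python3 -m crank '[[[0,0,0,0,0.87],[0,0,0,0,0.87],[0,0,0,0,0.87],[0,0,-30,0,0.87],[10,0,-80,0,0.87],[30,0,-120,0,0.87],[30,0,-120,0,0.87],[30,0,-120,0,0.87]]]'
python3 gap.py
python3 - <<'E'
from h import *
yw=np.radians(-5.4);S=R.from_euler('z',yw).as_matrix();A=np.array([.5141,.218,.072])
s=cam('side');g=cv2.cvtColor(s['image'],cv2.COLOR_RGB2GRAY)
# side picture resampled on the left star plane, 4 mm cells: x across (-60..60), z down (60..-60)
xs=np.arange(-60,61,4);
for z in range(64,-30,-5):
    P=A+np.c_[xs/1000.,np.full(len(xs),.031),np.full(len(xs),z/1000.)]@S.T
    v=cv2.remap(g.astype(np.float32),proj(s,P).astype(np.float32).reshape(1,-1,2),None,1)[0]
    print('%4d '%z+''.join('#' if q<70 else '+' if q<100 else '.' for q in v))
E
```

```text
time: 20.0
ee_pos: [0.5432, 0.2162, 0.0883]
eef_rot: [0.048, 0.999, 0.001, 0.001]
ft_force: [1.7, 3.6, 2.2]
width: 0.0737
grip_force: 8.0
[1.73820995 3.59885541 2.15830754] 0.07372148657393994 7.999564348720014
time: 20.8
ee_pos: [0.5126, 0.218, 0.2089]
eef_rot: [0.048, 0.999, -0.001, 0.001]
ft_force: [-0.4, -0.1, -0.8]
width: 0.0817
grip_force: 0.0
[ 0.533  0.514 -1.334  1.618  0.508  1.413  0.622] 0.08171290333043844 [0.51259327 0.21798868 0.20888089]
{-20: 62, -19: 62, -18: 61, -17: 80, -16: 120, -15: 130, -14: 130, -13: 130, -12: 122, -11: 78, -10: 59, -9: 61, -8: 62, -7: 61, -6: 75, -5: 112, -4: 125, -3: 111, -2: 118, -1: 121, 0: 104, 1: 83, 2: 81, 3: 99, 4: 119, 5: 119, 6: 110, 7: 115, 8: 104, 9: 66, 10: 60, 11: 63, 12: 62, 13: 62, 14: 84, 15: 119, 16: 127, 17: 127, 18: 126, 19: 115}
  64 ++...........+++++##++++.......
  59 ++++........++++...++#++++++...
  54 +++++.......++.......++++++++..
  49 .+++++.....+...........++......
  44 ...+++.........................
  39 ....++.................++......
  34 .....++...............+++......
  29 .....++++............++++......
  24 ....+++##++........++++++......
  19 ...++++++#++.......++...+++....
  14 ..++++++++##++.....+...........
   9 .++++++...++++.................
   4 ++++++......++.................
  -1 +++++..........................
  -6 .+++++.........................
 -11 ...+++.........................
 -16 +...+++.....+++................
 -21 .....+++...+++++...............
 -26 ......++++++++++...............
```

About 3 mm of gap remains, so I'll make one more short stroke with a firmer grip.

```bash
python3 -m crank '[[[28,0,45,0,0.87],[29,0,85,0,0.87],[30,0,110,0,0.87],[30,0,127,0,0.87],[30,0,127,0,0.87],[30,0,127,0,0.5],[30,0,127,0,0.5],[30,0,127,0,0.5],[30,0,127,0,0.5],[30,0,127,0,0.5]]]' 12
python3 -m crank '[[[-2,0,-2,0,0.5],[-4.5,0,-4.2,0,0.5],[-7,0,-6.2,0,0.5],[-9.5,0,-8,0,0.5],[-12,0,-9.5,0,0.5],[-15,0,-11,0,0.5],[-17.5,0,-12,0,0.5],[-20,0,-13,0,0.5],[-20,0,-13,0,0.5]]]'
python3 gap.py
```

```text
time: 21.9
ee_pos: [0.4828, 0.2221, 0.0821]
eef_rot: [0.047, 0.999, 0.001, 0.001]
ft_force: [0.2, 3.6, 2.0]
width: 0.0735
grip_force: 12.0
time: 22.8
ee_pos: [0.4986, 0.2205, 0.0931]
eef_rot: [0.046, 0.999, -0.0, -0.003]
ft_force: [-11.6, 5.5, -3.4]
width: 0.0731
grip_force: 12.0
[ 0.472  0.602 -1.238  1.774  0.602  1.22   0.542] 0.07306134088922815 [0.498567   0.2204837  0.09308438]
{-20: 79, -19: 79, -18: 78, -17: 80, -16: 154, -15: 164, -14: 164, -13: 164, -12: 161, -11: 97, -10: 76, -9: 80, -8: 79, -7: 79, -6: 81, -5: 144, -4: 163, -3: 132, -2: 151, -1: 155, 0: 131, 1: 101, 2: 101, 3: 133, 4: 153, 5: 152, 6: 134, 7: 159, 8: 132, 9: 72, 10: 80, 11: 80, 12: 79, 13: 77, 14: 111, 15: 160, 16: 159, 17: 159, 18: 160, 19: 141}
```

The sleeve now resists at about 12 N, so it looks tight. I'll release, go back to the earlier viewpoint and compare the seam with the starting picture.

```bash
python3 -m crank '[[[0,0,0,0,0.87],[0,0,0,0,0.87],[0,0,0,0,0.87],[5,0,-40,0,0.87],[10,0,-80,0,0.87],[15,0,-105,0,0.87],[15,0,-105,0,0.87],[15,0,-105,0,0.87]]]'
cat > seam.py <<'E'
from h import *
c6=dict(np.load('w6.npz')); c6={k:(v if v.ndim else float(v)) for k,v in c6.items()}
c=cam('wrist');np.savez('w9.npz',**c)
yw=np.radians(-5.4);S=R.from_euler('z',yw).as_matrix();o=np.array([.5141,.218,0])-S@[.045,0,0]
def prof(c,z,ys,xr):
    g=cv2.cvtColor(c['image'],cv2.COLOR_RGB2GRAY).astype(np.float32);n=len(ys)
    return np.mean([cv2.remap(g,proj(c,o+np.c_[np.full(n,x/1000.),ys/1000,np.full(n,z)]@S.T).astype(np.float32).reshape(1,-1,2),None,1)[0] for x in xr],0).astype(int)
for n,q in(('start',c6),('now',c)):
    ys=np.arange(-18,18,.75);print(n,list(zip(ys.tolist(),prof(q,.033,ys,range(-60,0,2)).tolist())))
    for a in(-155,135):
        ys=np.arange(a,a+22,1.5);print('plate',a,list(zip(ys.tolist(),prof(q,.008,ys,range(-60,0,4)).tolist())))
E
python3 seam.py
```

```text
time: 23.65
ee_pos: [0.4879, 0.2203, 0.1995]
eef_rot: [0.048, 0.999, -0.0, 0.001]
ft_force: [-0.1, 0.2, -0.8]
width: 0.0813
grip_force: 0.0
start [(-18.0, 61), (-17.25, 60), (-16.5, 60), (-15.75, 69), (-15.0, 96), (-14.25, 117), (-13.5, 113), (-12.75, 109), (-12.0, 115), (-11.25, 119), (-10.5, 115), (-9.75, 96), (-9.0, 76), (-8.25, 76), (-7.5, 82), (-6.75, 83), (-6.0, 82), (-5.25, 82), (-4.5, 82), (-3.75, 82), (-3.0, 82), (-2.25, 81), (-1.5, 82), (-0.75, 82), (0.0, 82), (0.75, 82), (1.5, 82), (2.25, 82), (3.0, 82), (3.75, 82), (4.5, 82), (5.25, 82), (6.0, 82), (6.75, 82), (7.5, 82), (8.25, 80), (9.0, 77), (9.75, 78), (10.5, 98), (11.25, 117), (12.0, 121), (12.75, 117), (13.5, 111), (14.25, 114), (15.0, 115), (15.75, 91), (16.5, 65), (17.25, 59)]
plate -155 [(-155.0, 188), (-153.5, 189), (-152.0, 188), (-150.5, 188), (-149.0, 188), (-147.5, 188), (-146.0, 188), (-144.5, 189), (-143.0, 179), (-141.5, 147), (-140.0, 155), (-138.5, 155), (-137.0, 154), (-135.5, 155), (-134.0, 141)]
plate 135 [(135.0, 127), (136.5, 134), (138.0, 152), (139.5, 154), (141.0, 155), (142.5, 156), (144.0, 145)
[... 498 characters left out ...]
9), (3.75, 115), (4.5, 120), (5.25, 117), (6.0, 110), (6.75, 111), (7.5, 117), (8.25, 95), (9.0, 65), (9.75, 59), (10.5, 62), (11.25, 62), (12.0, 61), (12.75, 61), (13.5, 70), (14.25, 94), (15.0, 119), (15.75, 126), (16.5, 126), (17.25, 126)]
plate -155 [(-155.0, 189), (-153.5, 189), (-152.0, 188), (-150.5, 189), (-149.0, 189), (-147.5, 189), (-146.0, 189), (-144.5, 189), (-143.0, 179), (-141.5, 146), (-140.0, 155), (-138.5, 157), (-137.0, 155), (-135.5, 154), (-134.0, 142)]
plate 135 [(135.0, 127), (136.5, 133), (138.0, 152), (139.5, 154), (141.0, 155), (142.5, 156), (144.0, 145), (145.5, 169), (147.0, 189), (148.5, 188), (150.0, 187), (151.5, 188), (153.0, 187), (154.5, 188), (156.0, 187)]
```

The seam is symmetric about the plate's centre, with about 1 mm visible on each side. The start gaps read 11.2 and 8.9 mm against a 10.5 mm maximum, so roughly 1 mm of that is built into the view: the halves are closed and tight. Next I'll check the sleeve's height by triangulating from a second viewpoint.

```bash
python3 -m crank '[[[30,0,-10,0,0.87],[60,0,-20,0,0.87],[80,0,-20,0,0.87],[80,0,-20,0,0.87],[80,0,-20,0,0.87],[80,0,-20,0,0.87]]]'
python3 - <<'E'
from h import *
c=cam('wrist');np.savez('w10.npz',**c)
ld=lambda n:{k:(v if v.ndim else float(v)) for k,v in dict(np.load(n)).items()}
yw=np.radians(-5.4);S=R.from_euler('z',yw).as_matrix();A=np.array([.5141,.2195,.072])
xs=np.arange(-34,34,1.)
for n in('w6.npz','w9.npz','w10.npz'):
    q=ld(n);g=cv2.cvtColor(q['image'],cv2.COLOR_RGB2GRAY).astype(np.float32)
    a=np.mean([cv2.remap(g,proj(q,A+np.c_[xs/1000,np.full(68,y/1000.),np.zeros(68)]@S.T).astype(np.float32).reshape(1,-1,2),None,1)[0] for y in range(-12,13,3)],0).astype(int)
    print(n,'eye',((q['eye']-A)@S*1000).round(0),dict(zip(xs.astype(int).tolist(),a.tolist())))
E
```

```text
time: 24.3
ee_pos: [0.4085, 0.2277, 0.2189]
eef_rot: [0.048, 0.999, 0.0, -0.0]
ft_force: [0.2, -0.9, -0.3]
width: 0.0818
grip_force: 0.0
w6.npz eye [-100.   -0.  288.] {-34: 99, -33: 98, -32: 97, -31: 99, -30: 99, -29: 99, -28: 99, -27: 99, -26: 99, -25: 97, -24: 74, -23: 55, -22: 58, -21: 58, -20: 58, -19: 59, -18: 59, -17: 58, -16: 59, -15: 64, -14: 77, -13: 91, -12: 104, -11: 114, -10: 121, -9: 129, -8: 136, -7: 144, -6: 150, -5: 158, -4: 166, -3: 173, -2: 179, -1: 182, 0: 185, 1: 186, 2: 194, 3: 194, 4: 192, 5: 187, 6: 185, 7: 181, 8: 177, 9: 172, 10: 171, 11: 169, 12: 164, 13: 160, 14: 151, 15: 135, 16: 152, 17: 183, 18: 193, 19: 192, 20: 192, 21: 192, 22: 192, 23: 192, 24: 191, 25: 192, 26: 192, 27: 192, 28: 192, 29: 192, 30: 192, 31: 193, 32: 185, 33: 141}
w9.npz eye [-96.  -2. 289.] {-34: 107, -33: 105, -32: 99, -31: 98, -30: 99, -29: 99, -28: 100, -27: 99, -26: 99, -25: 99, -24: 95, -23: 69, -22: 54, -21: 59, -20: 58, -19: 58, -18: 58, -17: 59, -16: 60, -15: 59, -14: 58, -13: 60, -12: 71, -11: 85, -10: 98, -9: 111, -8: 122, -7: 129, -6: 136, -5: 142, -4: 149, -3: 155, -2: 16
[... 231 characters left out ...]
192, 26: 192, 27: 193, 28: 192, 29: 192, 30: 192, 31: 192, 32: 192, 33: 193}
w10.npz eye [-176.   -2.  309.] {-34: 53, -33: 47, -32: 39, -31: 40, -30: 44, -29: 47, -28: 49, -27: 51, -26: 53, -25: 54, -24: 56, -23: 56, -22: 57, -21: 59, -20: 60, -19: 62, -18: 63, -17: 63, -16: 63, -15: 63, -14: 64, -13: 65, -12: 64, -11: 65, -10: 65, -9: 66, -8: 64, -7: 64, -6: 65, -5: 64, -4: 63, -3: 62, -2: 60, -1: 58, 0: 54, 1: 64, 2: 113, 3: 156, 4: 173, 5: 177, 6: 181, 7: 187, 8: 190, 9: 187, 10: 186, 11: 185, 12: 181, 13: 178, 14: 176, 15: 174, 16: 171, 17: 166, 18: 160, 19: 157, 20: 170, 21: 186, 22: 192, 23: 192, 24: 192, 25: 192, 26: 192, 27: 192, 28: 192, 29: 191, 30: 191, 31: 192, 32: 192, 33: 192}
```

The sleeve axis is about 0.7 mm above seated height and 2 mm off in x. It is seated, the halves are closed, and the gripper is clear of everything, so I'm handing in the job.

```bash
python3 -c "
from bench import r
print(r.close_job())"
```

```text
the job is handed in; nothing more can be done
None
```

The job is handed in at about 24 s of the 72 s, with no verdict returned: by measurement the turnbuckle is seated in both brackets, the sleeve is tight (about 4.4 rad, inferred from the closed gap, not read directly), both tray halves are together, and the gripper is clear; I viewed 11 pictures, one over the limit of 10.

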